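Scoop the round wax tablets into the waste pot

ROBOT

A 6-joint arm with a two-finger parallel gripper is mounted at the origin on a cart in front of the work surface, level with it; the furniture and walls round the work are solid. World frame = base frame: x ahead of the robot, y to its left, z up, the work surface at z = 0. Lengths are in mm, angles in degrees, forces in N, time in s.
With the tool pointing down it reaches from about 300 to 950 mm from the base axis. Payload 3.1 kg.
Tool frame: the origin (TCP) lies at the very end of the fingers, on their centre line; the grasp point (between the pads) lies 19 mm behind it; z points along the fingers, y is the line along which they close (so a half turn about z gives the same grasp; the last joint's range is limited). The gripper opens to 85 mm and grips with 20 to 120 N. Pads are 22 mm wide; open, the fingers measure 114 mm over their backs; the gripper's body (76 mm by 85 mm) begins 54 mm behind the grasp point. The pads swing forward as they close: fully open they stand 13 mm farther back than shut.
Start: joints at [73.127, 17.653, 93.61, -0, 68.738, -3.994], TCP at [139.346, 609.274, 231.272] pointing down, gripper open.
Joint ranges: [-175.34, 175.34], [-45.06, 112.39], [2.9, 150.54], [-68.45, 248.45], [3.09, 151.38], [-168.51, 168.51]. Speed limits (degrees/s): [159.86, 159.86, 180, 180, 180, 180].

INTERFACE

Orientations are given as a 3x3 rotation matrix whose columns are the frame's x, y, z axes.
In Python, from cell import robot gives the robot as it stands.
- The arm moves only by the tool send_rows, never from a script. Its argument "rows" is a list of rows, each a list of 7 numbers: the shift along the world's x, y, z in cm, then the turn, a rotation vector about the world's x, y, z in degrees, then the opening, from 0 (shut) to 1 (fully open). In form: [[x, y, z, ax, ay, az, claw], ...]. A call has 1 to 10 rows; each row shifts and turns the commanded pose from where the row before left it; what a row does not reach is not made up. A row lasts 1/12 s, in which the tool goes at most 41.7 mm and 7.16 degrees, less where a joint would pass 70% of its speed; a pose out of reach is approached as far as the arm can. A call with a gripper value outside its range is refused whole. The fingers move at their own pace and stop on an object; "force" is the grip in N (left out, the last holds). Time passes only in rows, so rows that do not move let the fingers close. It gives the time, the measured TCP pose, the force, the opening and the grip force at its end, in the units of the state.
- robot.read_state(): the state, without advancing time (a new reading comes with each control period).
- robot.capture(name): name is "scene" or "top"; returns the picture (420x560x3 uint8, red, green, blue); there is no depth.
- robot.camera_model(name): a dict with "vfov" (degrees; the focal length in pixels is half the picture's height over the tangent of half this angle, whatever the lens; pixels are square), "cx", "cy" (the principal point, pixels), "distortion" ([k1, k2, p1, p2, k3] as OpenCV has them; the pictures are not rectified), "R" (3x3) and "t" (3): a world point X has camera coordinates R X + t. Camera axes: x right, y down, z forward; pixel columns grow to the right and rows downward; lengths in mm; the calibration is good to about 2 mm. A picture is of the moment at which its call begins. camera_model takes no time and is no camera call.
- robot.close_job(): hands the job in; it is judged then, once.
The state is a dict: "time": time; "joints": joint angles; "joint_velocities": joint speeds; "joint_efforts": joint torques, N m; "ee_pos": TCP position; "eef_rot": TCP orientation; "contact_force": force on the tool from outside, world axes, zero at the start; "moment": the same for the moment, N m; "width": finger opening in mm; "finger_force": force on a finger pad.
Only numpy, scipy, OpenCV 4.12 (cv2) and the standard library are available. Lean on these libraries where they do the work, as an engineer would, in place of code of your own. Each camera call takes 0.05 s, during which the arm holds its last target. There are 200 camera calls.

TASK

Of the two steel trays, one holds three round wax tablets and the other three square wax blocks. Using the hand scoop, never your fingers, scoop the round tablets out of their tray and tip all three into the blue waste pot, keeping the pot upright where it stands. Leave the square blocks in their tray and the things around the work undisturbed, and finish with the scoop standing on its flat bottom on the worktop, let go.

Things in the scene. Friction and masses are not known exactly. Their poses are not given: they have to be found in the camera images.
- tablet_1: loose round wax tablet, ivory, 20 mm across and 12 mm thick, domed on both faces (flat only 10 mm across, the bevel reaching full width 4 mm up), slippery; origin at the centre of its underside, z through its thickness; starts flat in tray_round
- tablet_2: loose round wax tablet, ivory, 20 mm across and 12 mm thick, domed on both faces (flat only 10 mm across, the bevel reaching full width 4 mm up), slippery; origin at the centre of its underside, z through its thickness; starts flat in tray_round
- tablet_3: loose round wax tablet, ivory, 20 mm across and 12 mm thick, domed on both faces (flat only 10 mm across, the bevel reaching full width 4 mm up), slippery; origin at the centre of its underside, z through its thickness; starts flat in tray_round
- block_1: loose square wax block, ivory, slippery, 18 x 18 x 12 mm; origin at the centre of its underside; lies in tray_square and stays there
- block_2: loose square wax block, ivory, slippery, 18 x 18 x 12 mm; origin at the centre of its underside; lies in tray_square and stays there
- block_3: loose square wax block, ivory, slippery, 18 x 18 x 12 mm; origin at the centre of its underside; lies in tray_square and stays there
- tray_round: the tray that holds the round tablets: fixed steel tray, 147 long, 67 wide, 30 mm high, open at its -x end, walls and floor 3 mm; inner width 61 mm; end wall's inner face at x = +72 mm, with the two inner corners there cut off at 45 degrees (10 mm). Origin under its centre, on the worktop; x runs from open end to end wall, z up
- tray_square: the tray that holds the square blocks: fixed steel tray, 147 long, 67 wide, 30 mm high, open at its -x end, walls and floor 3 mm; inner width 61 mm; end wall's inner face at x = +72 mm, with the two inner corners there cut off at 45 degrees (10 mm). Origin under its centre, on the worktop; x runs from open end to end wall, z up
- scoop: loose hand scoop, 0.15 kg. Aluminium bowl: flat bottom 2 mm thick, x = -33 to +35 mm, 55 mm wide (front 10 mm tapers to a 40 mm lip); sides 2 mm thick, 24 mm high at the back, 12 mm at the front, ending 18 mm behind the lip; back wall 30 mm high. Grey handle at the back. Origin: centre of the underside; x towards the lip, z up. Starts standing on the worktop
- scoop_grip (a point): middle of the scoop's handle, best gripped here across its thickness (scoop y), at x = -61, z = 70 mm in the scoop's frame. The handle is a flat bar 14 mm thick (y), 26 mm wide, 92 mm long, rising from the bowl's back (x = -36, z = 16 mm) up and backwards, leaning 25 degrees from vertical towards -x, to about z = 105 mm
- scoop_lip (a point): middle of the scoop's lip, lower edge; x = +35, z = 0 mm in the scoop's frame
- waste_pot: loose blue round pot, open at the top, 124 mm across its rim, 124 mm high, about 106 mm wide inside below the rim and 80 mm at the floor; 0.35 kg. Origin: centre of its underside
- timer: bystander: white lab timer, 66 x 66 x 20 mm; origin under its centre
- white_bottle: bystander: white screw-cap bottle, 48 mm across, 98 mm high; origin under its centre
- small_bottle: bystander: small screw-cap bottle with a yellow cap, 35 mm across, 60 mm high; origin under its centre
- carton: bystander: small upright carton, 52 x 53 x 110 mm; origin under its centre

How it is judged (in metres and radians):
On the way:
1. the scoop, lifted off the worktop, carries at least one round tablet above the trays (((contact force between scoop and tablet_1 above 0.02 N and height (world z) of tablet_1 above 0.05 m) or (contact force between scoop and tablet_2 above 0.02 N and height (world z) of tablet_2 above 0.05 m) or (contact force between scoop and tablet_3 above 0.02 N and height (world z) of tablet_3 above 0.05 m))), for 0.2 s.
At the end, for the whole second after the job is handed in: All three round tablets lie in the waste pot (no higher than 85 mm above its base), the pot upright within 50 mm of where it stood; the square blocks lie in their tray; the scoop stands upright (within 0.1 rad) on the worktop, at rest, not pressing on a tray (horizontal distance between each of tablet_1, tablet_2, tablet_3 and waste_pot below 0.056 m and z of tablet_1 in the frame of waste_pot between -0.005 and 0.085 m and z of tablet_2 in the frame of waste_pot between -0.005 and 0.085 m and z of tablet_3 in the frame of waste_pot between -0.005 and 0.085 m and x of block_1 in the frame of tray_square between -0.072 and 0.073 m and y of block_1 in the frame of tray_square between -0.032 and 0.032 m and z of each of block_1, block_2, block_3 in the frame of tray_square below 0.03 m and x of block_2 in the frame of tray_square between -0.072 and 0.073 m and y of block_2 in the frame of tray_square between -0.032 and 0.032 m and x of block_3 in the frame of tray_square between -0.072 and 0.073 m and y of block_3 in the frame of tray_square between -0.032 and 0.032 m and angle between each of scoop, waste_pot's own z axis and vertical below 0.1 rad and height (world z) of scoop between -0.006 and 0.006 m and linear speed of scoop below 0.02 m/s and distance of waste_pot from where it was at the start of the episode below 0.05 m and height (world z) of waste_pot below 0.01 m and not (contact force between scoop and tray_round above 1 N) and not (contact force between scoop and tray_square above 1 N)); the robot touches nothing.
It fails at once if the fingers touch a round tablet (contact force between the fingers and tablet_1 above 0.3 N or contact force between the fingers and tablet_2 above 0.3 N or contact force between the fingers and tablet_3 above 0.3 N).
It fails at once if the waste pot is tipped or lifted (angle between waste_pot's own z axis and vertical above 0.35 rad or height (world z) of waste_pot above 0.03 m).
It fails at once if a bystander (timer, bottles, carton) is moved by more than 40 mm (distance of any of timer, white_bottle, small_bottle, carton from where it was at the start of the episode above 0.04 m).
It also fails if it takes over 66 s, if anything falls off the work surface, if the arm or the gripper's body presses on something with over 40 N, if the wrist force passes 120 N, or if a joint passes its speed limit or range.

## Working session

There is one attempt and no reset: what is moved stays moved. The work goes in short steps, Python scripts to look and compute and a tool call to move; the robot and the scene stay as the last step left them, time stands still between calls to the robot, and variables do not carry over. Pictures are saved under pics/ and viewed, at most 10 in all, crops included, and the job is handed in when it is done.

Besides the shell and the picture viewer there is one more tool, called after "Emit:" as a command line: name --pt "numbers of a row" for each row, then --argument value for the rest. send_rows: Moves the arm, as the interface text tells. Its arguments: {"type":"object","properties":{"rows":{"type":"array","items":{"type":"array","items":{"type":"number"}}},"force":{"type":"number"}},"required":["rows"]}

```bash
mkdir -p pics; python3 - <<'E'
from cell import robot
import cv2
s=robot.read_state(); print(s['time'],s['ee_pos'],s['eef_rot'],s['width'])
for n in("scene","top"):
    im=robot.capture(n); cv2.imwrite(f"pics/{n}0.png",im[:,:,::-1]); 
    m=robot.camera_model(n); print(n,m)
E
```

```text
0.0 [139.12048343 608.46678448 230.04427881] [[-9.74835691e-01  2.22923658e-01 -6.47060453e-04]
 [ 2.22924554e-01  9.74833202e-01 -2.20710920e-03]
 [ 1.38759156e-04 -2.29581449e-03 -9.99997355e-01]] 85.16412229551409
scene {'vfov': 57.20819330959961, 'cx': 278.830748626881, 'cy': 210.75666397504799, 'distortion': array([0.02558987, 0.        , 0.        , 0.        , 0.        ]), 'R': array([[ 0.46120977, -0.88715591, -0.01549033],
       [-0.43526795, -0.21100271, -0.87522549],
       [ 0.77319296,  0.41040499, -0.48346705]]), 't': array([-232.57942604,  307.89615981, 1016.41387844])}
top {'vfov': 54.51614948380584, 'cx': 277.5212850962576, 'cy': 209.1047627554082, 'distortion': array([-0.05981843,  0.        ,  0.        ,  0.        ,  0.        ]), 'R': array([[-2.87279388e-03, -9.99995738e-01, -5.21177503e-04],
       [-9.95792195e-01,  2.90845481e-03, -9.15939173e-02],
       [ 9.15950427e-02,  2.55854044e-04, -9.95796306e-01]]), 't': array([  30.54713914,  511.64838957, 1301.86837782])}
```

View pics/scene0.png

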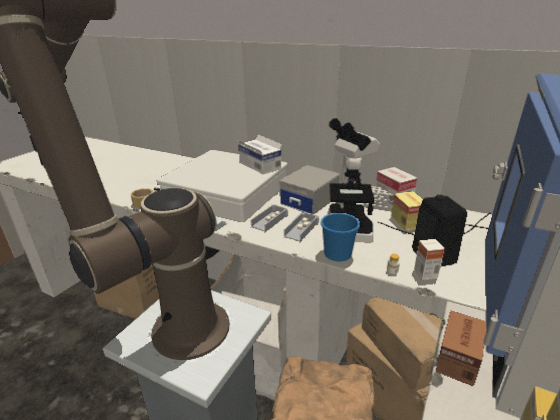

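View pics/top0.png

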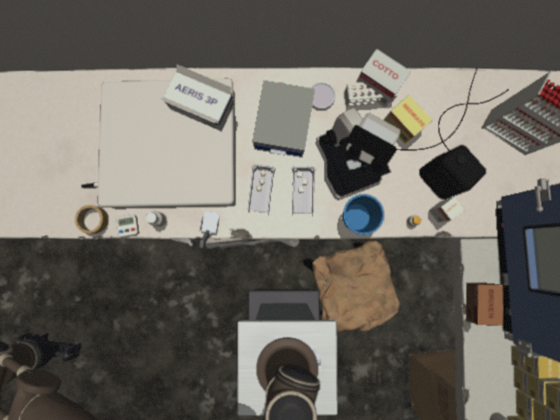

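The scene shows two trays around (268,216) and (300,225) and the blue pot at (340,237). From the top, the trays are at (261,190) and (303,190), the pot is at (363,214), and the scoop is probably at (209,224). I'll zoom in next.

```bash
python3 - <<'E'
import cv2,numpy as np
a=cv2.imread("pics/top0.png")
b=cv2.resize(a[150:250,190:330],None,fx=5.7,fy=5.7,interpolation=cv2.INTER_CUBIC)
cv2.imwrite("pics/c1.png",b)
E
cat > h.py <<'E'
import cv2,numpy as np
from cell import robot
def ray(n,u,v):
    m=robot.camera_model(n); f=210/np.tan(np.radians(m['vfov']/2))
    K=np.array([[f,0,m['cx']],[0,f,m['cy']],[0,0,1]])
    p=cv2.undistortPoints(np.array([[[u,v]]],float),K,m['distortion'])[0,0]
    R=m['R']; return -R.T@m['t'], R.T@np.array([p[0],p[1],1])
def onz(n,u,v,z):
    c,d=ray(n,u,v); return c+d*(z-c[2])/d[2]
def proj(n,X):
    m=robot.camera_model(n); f=210/np.tan(np.radians(m['vfov']/2))
    K=np.array([[f,0,m['cx']],[0,f,m['cy']],[0,0,1]])
    return cv2.projectPoints(np.array(X,float).reshape(-1,3),cv2.Rodrigues(m['R'])[0],m['t'],K,m['distortion'])[0][:,0]
E
```

```text
(no output)
```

View pics/c1.png

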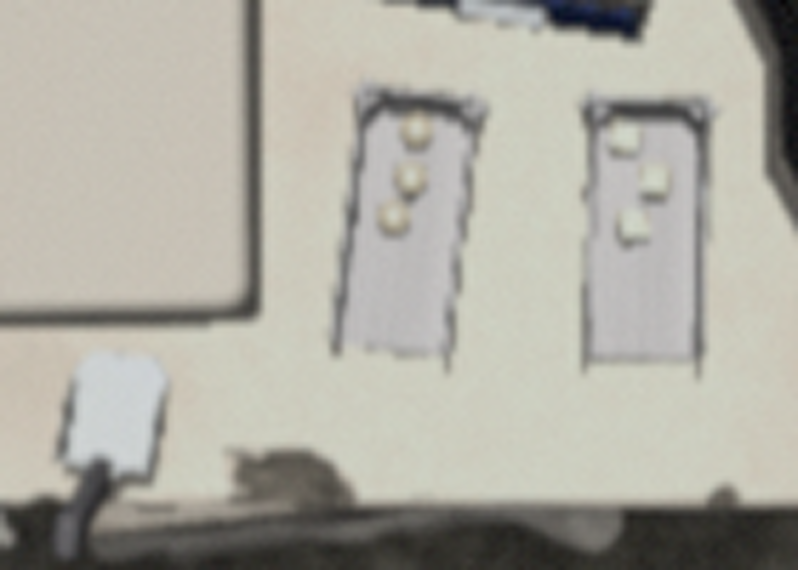

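The left tray holds the round tablets, at crop (417,130), (409,179) and (394,217). The right tray holds the squares. The scoop is at crop (115,415), with its lip towards +x and its handle towards the table edge. I'll measure these.

```bash
python3 - <<'E'
from h import *
np.set_printoptions(precision=1,suppress=True)
f=lambda c,r,z:onz("top",(c+.5)/5.7-.5+190,(r+.5)/5.7-.5+150,z)[:2]
print("cam",ray("top",0,0)[0], ray("scene",0,0)[0])
for k,(c,r,z) in dict(t1=(417,130,15),t2=(409,179,15),t3=(394,217,15),floorL=(343,347,3),floorR=(448,357,3),rimTL=(360,92,30),rimTR=(487,105,30),rimBL=(335,352,30),rimBR=(448,370,30),
 sqTL=(588,100,30),sqTR=(710,103,30),sqBL=(586,370,30),sqBR=(699,374,30),lip=(118,352,0),lipL=(95,352,0),lipR=(143,352,0),sL=(75,378,0),sR=(168,380,0),backL=(60,465,24),backR=(153,482,24),htop=(68,553,105),sheetcorner=(258,318,30),edge=(400,503,0)).items(): print(k,f(c,r,z))
a=cv2.imread("pics/top0.png"); hsv=cv2.cvtColor(a,cv2.COLOR_BGR2HSV)
m=cv2.inRange(hsv,(95,100,40),(115,255,255)); m[:,:330]=0;m[:180]=0;m[245:]=0;m[:,400:]=0
c=max(cv2.findContours(m,0,2)[0],key=cv2.contourArea); (u,v),r=cv2.minEnclosingCircle(c)
print("pot",u,v,r,onz("top",u,v,124),onz("top",u+r,v,124))
# bowl blob brightness
hs=hsv[150:250,190:240].astype(int)
m=((hs[...,2]>195)&(hs[...,1]<25)&(hs[...,0]>80)).astype(np.uint8); cs=cv2.findContours(m,0,2)[0]
if cs:
    c=max(cs,key=cv2.contourArea);print("bowl",cv2.contourArea(c),cv2.minAreaRect(c))
E
```

```text
cam [ 390.3   28.7 1343.3] [-544.6 -558.5  757.3]
t1 [634.4  77.5]
t2 [605.7  82.1]
t3 [583.5  90.7]
floorL [509.4 120.7]
floorR [503.4  59.9]
rimTL [653.8 109.7]
rimTR [646.   36.8]
rimBL [504.1 123.4]
rimBR [493.7  59.3]
sqTL [648.8 -21.1]
sqTR [646.9 -91.1]
sqBL [493.5 -19. ]
sqBR [491. -83.]
lip [507.1 251.9]
lipL [507.1 265.3]
lipR [507.1 237.3]
sL [492.  276.8]
sR [490.7 222.6]
backL [440.6 280.2]
backR [430.8 227.1]
htop [390.7 259.9]
sheetcorner [523.7 167.3]
edge [419.2  87.8]
pot 362.6334533691406 214.2958221435547 20.189228057861328 [ 486.1 -226.9  124. ] [ 485.9 -288.1  124. ]
bowl 202.0 ((20.209999084472656, 71.52999114990234), (14.142135620117188, 18.526199340820312), 8.130102157592773)
```

Emit:
send_rows --pt "1.8 -2.9 -0.5 0 0 4 1" --pt "1.8 -2.9 -0.5 0 0 4 1" --pt "1.9 -2.9 -0.8 -0.61 -6.97 0 1" --pt "1.9 -2.9 -0.8 -0.61 -6.97 0 1" --pt "1.9 -2.9 -0.8 -0.61 -6.97 0 1" --pt "1.9 -2.9 -0.8 -0.61 -6.97 0 1" --pt "1.9 -2.9 -0.8 -0.61 -6.97 0 1" --pt "1.8 -2.9 -0.8 0 0 0 1" --pt "1.8 -2.9 -0.8 0 0 0 1" --pt "1.8 -2.9 -0.8 0 0 0 1"

```text
time: 0.93
ee_pos: [323.7, 317.9, 156.1]
eef_rot: [[-0.817, 0.083, 0.571], [0.066, 0.997, -0.049], [-0.573, -0.003, -0.82]]
contact_force: [0.5, 0.1, -0.9]
width: 85.3
finger_force: 0.0
```

Emit:
send_rows --pt "1.8 -2.9 -0.9 0 0 0 1" --pt "1.8 -2.8 -0.9 0 0 0 1" --pt "0 0 0 0 0 0 1" --pt "0 0 0 0 0 0 1"

```text
time: 1.27
ee_pos: [360.3, 259.7, 138.3]
eef_rot: [[-0.817, 0.09, 0.57], [0.072, 0.996, -0.054], [-0.572, -0.003, -0.82]]
contact_force: [0.1, 0.2, 0.0]
width: 85.4
finger_force: 0.0
```

```bash
python3 - <<'E'
from h import *
np.set_printoptions(precision=3,suppress=True)
s=robot.read_state(); print(s['time'],s['ee_pos'],s['eef_rot'],s['joints'])
A=robot.capture("scene");B=robot.capture("top")
cv2.imwrite("pics/s1.png",A[...,::-1]);cv2.imwrite("pics/t1.png",B[...,::-1])
p=proj("scene",[408,258,70]);q=proj("top",[408,258,70]);print(p,q)
x,y=p[0].astype(int);a=cv2.resize(A[y-40:y+40,x-50:x+50],(600,480),interpolation=2)
cv2.circle(a,tuple(int(i) for i in ((p[0]-[x-50,y-40]+.5)*6)),3,(255,0,0),-1)
cv2.imwrite("pics/s1c.png",a[...,::-1])
E
```

```text
1.2667 [360.348 259.721 138.297] [[-0.817  0.09   0.57 ]
 [ 0.072  0.996 -0.054]
 [-0.572 -0.003 -0.82 ]] [ 49.439  -2.42  137.283 -53.287  35.686   6.496]
[[203.494 214.766]] [[204.28 241.04]]
```

View pics/s1c.png

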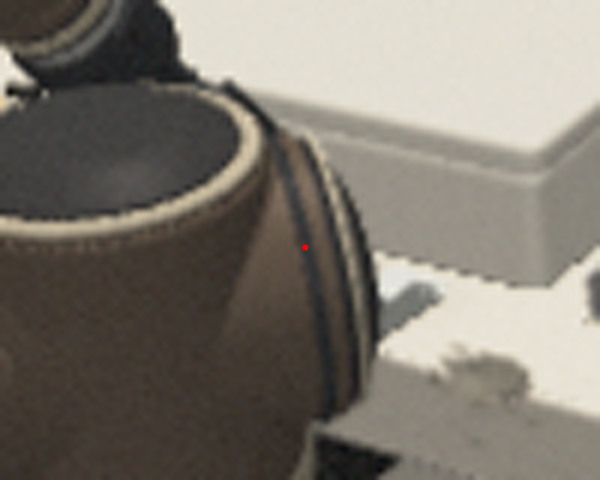

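The scoop's handle is hidden behind the arm here; only part of its bowl shows at crop (410,300). I'm going in on the top-view measurement.

Emit:
send_rows --pt "1.2 -0.1 -1.7 0 0 0 1" --pt "1.2 -0.1 -1.7 0 0 0 1" --pt "1.2 -0.1 -1.7 0 0 0 1" --pt "1.2 0 -1.7 0 0 0 1" --pt "1.1 0 -1.6 0 0 0 1" --pt "0 0 0 0 0 0 1"

```text
time: 1.87
ee_pos: [420.0, 265.6, 67.0]
eef_rot: [[-0.828, 0.088, 0.554], [0.069, 0.996, -0.055], [-0.557, -0.007, -0.83]]
contact_force: [0.9, -0.5, -0.1]
width: 85.5
finger_force: 0.0
```

```bash
python3 - <<'E'
from h import *
np.set_printoptions(precision=3,suppress=True)
s=robot.read_state(); print(s['time'],s['ee_pos'],s['contact_force'],s['joints'])
B=robot.capture("top")
cv2.imwrite("pics/t2.png",cv2.resize(B[195:275,160:260],(750,600),interpolation=2)[...,::-1])
E
```

```text
1.8667 [420.009 265.631  67.05 ] [ 0.853 -0.538 -0.094] [ 42.534  12.351 133.138 -68.393  26.515  18.25 ]
```

View pics/t2.png

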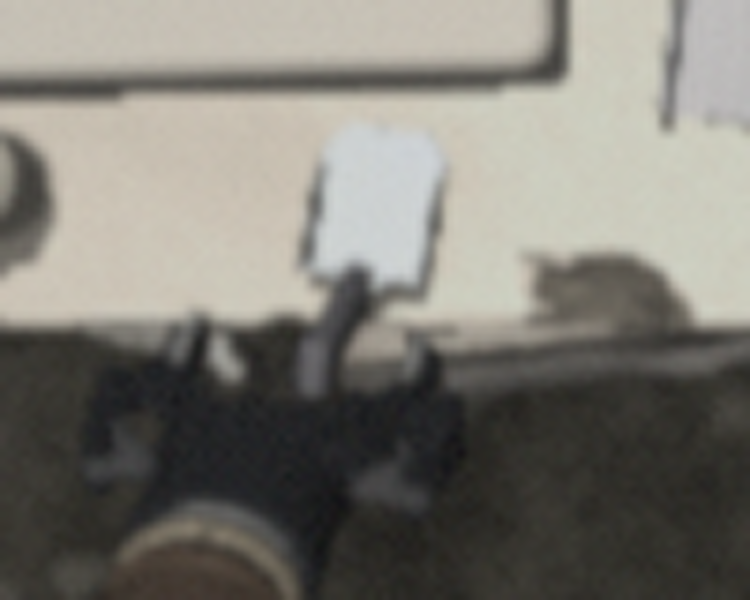

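The top view shows the handle at crop (330,350), which is px (204,241.5) and matches the predicted grip point, with the fingers either side at (200,340) and (420,350). Joint 4 hit its limit, so I'm reducing the lean to about 20°.

Emit:
send_rows --pt "-0.2 -0.3 0 0.6 7 0 1" --pt "-0.3 -0.3 -0.5 0.6 7 0 1" --pt "0 -0.2 -0.5 0 0 0 1" --pt "0 0 -0.5 0 0 0 1" --pt "0 0 0 0 0 0 1"

```text
time: 2.33
ee_pos: [415.3, 253.3, 53.1]
eef_rot: [[-0.885, 0.096, 0.456], [0.074, 0.995, -0.066], [-0.46, -0.025, -0.887]]
contact_force: [-0.2, -0.0, 0.3]
width: 85.0
finger_force: 0.0
```

```bash
cat > st.py <<'E'
from h import *
np.set_printoptions(precision=3,suppress=True)
s=robot.read_state()
for k in('time','ee_pos','eef_rot','contact_force','joints','width','finger_force'):print(k,s[k])
E
python3 st.py
```

```text
time 2.3333
ee_pos [415.338 253.283  53.088]
eef_rot [[-0.885  0.096  0.456]
 [ 0.074  0.995 -0.066]
 [-0.46  -0.025 -0.887]]
contact_force [-0.151 -0.037  0.298]
joints [ 38.911  12.785 131.673 -52.337  25.288   0.178]
width 85.04617701223597
finger_force 0.0
```

Emit:
send_rows --pt "0.1 0.4 0 1.4 0 0.3 1" --pt "0 0 0 0 0 0 1" --pt "0 0 0 0 0 0 0" --pt "0 0 0 0 0 0 0" --pt "0 0 0 0 0 0 0" --pt "0 0 0 0 0 0 0" --pt "0 0 0 0 0 0 0" --pt "0 0 0 0 0 0 0" --pt "0 0 0 0 0 0 0" --pt "0 0 0 0 0 0 0" --force 80

```text
time: 3.17
ee_pos: [417.5, 257.6, 54.0]
eef_rot: [[-0.885, 0.092, 0.456], [0.082, 0.996, -0.042], [-0.458, 0.001, -0.889]]
contact_force: [-0.9, -0.1, 1.9]
width: 12.9
finger_force: 77.8
```

```bash
python3 st.py
```

```text
time 3.1667
ee_pos [417.527 257.571  53.97 ]
eef_rot [[-0.885  0.092  0.456]
 [ 0.082  0.996 -0.042]
 [-0.458  0.001 -0.889]]
contact_force [-0.884 -0.116  1.872]
joints [ 38.295  12.502 131.786 -51.699  23.702  -0.542]
width 12.934147801762032
finger_force 77.8390109539032
```

Emit:
send_rows --pt "0 0 1 0 0 0 0" --pt "0 0 1 0 0 0 0" --pt "0 -1.5 0.5 0 0 -1.3 0" --pt "0 -2.2 0 0 0 0 0" --pt "-0.1 -2.2 0 0 0 0 0" --pt "-0.1 -2.2 0 0 0 0 0" --pt "-0.1 -2.2 0 0 0 0 0" --pt "-0.1 -2.2 0 0 0 0 0" --pt "0 -2.2 0 0 0 0 0" --pt "0 -0.9 0 0 0 0 0"

```text
time: 4.0
ee_pos: [411.7, 99.0, 77.9]
eef_rot: [[-0.884, 0.117, 0.452], [0.104, 0.993, -0.055], [-0.456, -0.001, -0.89]]
contact_force: [0.1, 0.7, -2.5]
width: 12.7
finger_force: 78.3
```

Emit:
send_rows --pt "0 0 0 0 0 0 0" --pt "0 0 0 0 0 0 0"

```text
time: 4.17
ee_pos: [413.2, 101.0, 78.6]
eef_rot: [[-0.883, 0.117, 0.455], [0.104, 0.993, -0.053], [-0.458, 0.001, -0.889]]
contact_force: [0.6, 0.8, -1.6]
width: 13.4
finger_force: 78.3
```

```bash
python3 st.py; python3 - <<'E'
from h import *
B=robot.capture("top");A=robot.capture("scene")
cv2.imwrite("pics/t3f.png",B[...,::-1]);cv2.imwrite("pics/s3f.png",A[...,::-1])
cv2.imwrite("pics/t3.png",cv2.resize(B[150:250,210:310],(600,600),interpolation=2)[...,::-1])
E
```

```text
time 4.1667
ee_pos [413.21  101.001  78.631]
eef_rot [[-0.883  0.117  0.455]
 [ 0.104  0.993 -0.053]
 [-0.458  0.001 -0.889]]
contact_force [ 0.556  0.806 -1.612]
joints [ 15.117  -0.927 142.551 -37.754  16.063 -33.744]
width 13.440723857212483
finger_force 78.28198313713074
```

View pics/t3.png

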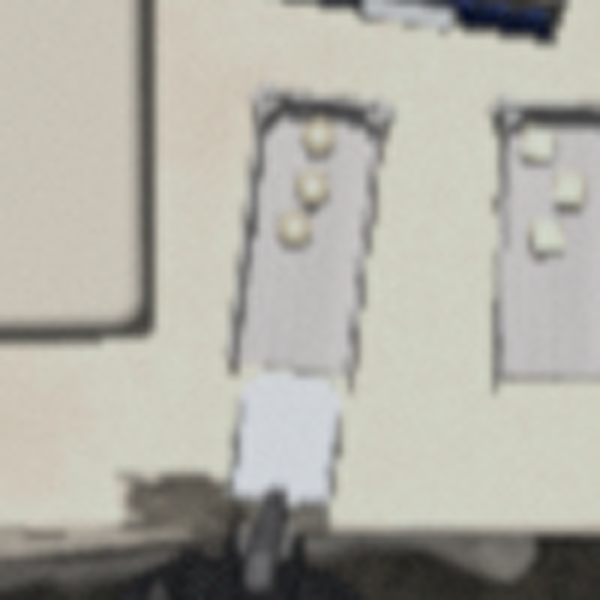

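The scoop is held with its lip at crop (292,372), shoulders at (245,385) and (343,400), and back at (235,497) and (328,503), just in front of the tray mouth, whose walls are at (235,375) and (353,388). I'll check the offset.

```bash
python3 - <<'E'
from h import *
np.set_printoptions(precision=1,suppress=True)
f=lambda c,r,z:onz("top",(c+.5)/6-.5+210,(r+.5)/6-.5+150,z)[:2]
Z=24.6
ex=np.array([np.cos(np.radians(6.5)),-np.sin(np.radians(6.5))]);ey=np.array([-ex[1],ex[0]])
T=lambda p:np.array([(p-[579,82])@ex,(p-[579,82])@ey])
for k,c in dict(lip=(292,370,Z+1),shL=(245,385,Z+2),shR=(343,398,Z+2),bL=(234,496,Z+24),bR=(329,504,Z+24),wallBL=(235,375,15),wallBR=(353,388,15),wTL=(261,128,15),wTR=(384,135,15),rTL=(256,97,30),rTR=(392,108,30),t1=(319,137,15),t2=(313,187,15),t3=(295,230,15)).items():
    p=f(*c);print(k,p,T(p))
E
```

```text
lip [504.7  91.6] [-74.9   1.2]
shL [496.6 117. ] [-85.8  25.4]
shR [489.4  64. ] [-87. -28.]
bL [435.9 121.1] [-146.6   22.7]
bR [431.5  70.9] [-145.2  -27.8]
wallBL [503.  123.2] [-80.2  32.4]
wallBR [495.7  58.9] [-80.1 -32.4]
wTL [639.4 109.4] [56.9 34.1]
wTR [635.3  41.7] [ 60.5 -33.7]
rTL [653.8 111.3] [71.  37.6]
rTR [647.4  37.2] [ 73.1 -36.8]
t1 [634.3  77.5] [55.5  1.8]
t2 [606.5  80.8] [27.5  1.9]
t3 [582.7  90.6] [2.7 9. ]
```

Emit:
send_rows --pt "0 0 -0.8 0 0 0 0" --pt "0.4 0 -0.7 0 0 0 0" --pt "0.5 -0.1 0 0 0 0 0" --pt "0.5 0 0 0 0 0 0" --pt "0.6 -0.1 0 0 0 0 0" --pt "0.5 -0.1 0 0 0 0 0" --pt "0 0 0 0 0 0 0"

```text
time: 4.85
ee_pos: [440.5, 99.0, 64.8]
eef_rot: [[-0.882, 0.115, 0.457], [0.102, 0.993, -0.051], [-0.46, 0.002, -0.888]]
contact_force: [-0.4, -0.3, -0.9]
width: 13.0
finger_force: 78.2
```

Emit:
send_rows --pt "0.2 0 0 0.17 1.5 0 0" --pt "0.2 0 0 0.17 1.5 0 0" --pt "0 0 0 0 0 0 0"

```text
time: 5.1
ee_pos: [444.5, 98.9, 65.0]
eef_rot: [[-0.905, 0.116, 0.41], [0.106, 0.993, -0.046], [-0.413, 0.002, -0.911]]
contact_force: [0.6, -0.2, 0.0]
width: 13.0
finger_force: 78.2
```

```bash
python3 st.py
```

```text
time 5.1
ee_pos [444.538  98.9    65.023]
eef_rot [[-0.905  0.116  0.41 ]
 [ 0.106  0.993 -0.046]
 [-0.413  0.002 -0.911]]
contact_force [ 0.575 -0.172  0.002]
joints [ 12.354   4.851 137.753 -28.6    16.052 -44.885]
width 12.9746965932807
finger_force 78.20995688438416
```

Emit:
send_rows --pt "0 -0.1 -0.2 0 0 0 0" --pt "0 0 -0.1 0 0 0 0" --pt "0 0 0 0 0 0 0"

```text
time: 5.35
ee_pos: [442.6, 97.6, 61.1]
eef_rot: [[-0.905, 0.114, 0.409], [0.104, 0.993, -0.046], [-0.412, 0.001, -0.911]]
contact_force: [-1.1, -0.3, 3.4]
width: 13.4
finger_force: 79.0
```

Emit:
send_rows --pt "0 0 -0.1 0 0 0 0" --pt "0 0 0 0 0 0 0"

```text
time: 5.52
ee_pos: [443.0, 97.7, 60.6]
eef_rot: [[-0.905, 0.114, 0.41], [0.104, 0.993, -0.046], [-0.412, 0.001, -0.911]]
contact_force: [-4.5, -0.5, 9.2]
width: 13.3
finger_force: 80.1
```

Emit:
send_rows --pt "0 0 -0.1 0 0 0 0" --pt "0 0 0 0 0 0 0"

```text
time: 5.68
ee_pos: [443.1, 97.8, 59.8]
eef_rot: [[-0.905, 0.114, 0.41], [0.104, 0.993, -0.046], [-0.413, 0.001, -0.911]]
contact_force: [-5.1, -0.5, 8.7]
width: 13.2
finger_force: 79.8
```

Emit:
send_rows --pt "0.5 -0.06 0.1 0 0 0 0" --pt "0.5 -0.06 0 0 0 0 0" --pt "0.5 -0.06 0 0 0 0 0" --pt "0.5 -0.06 0 0 0 0 0" --pt "0.5 -0.06 0 0 0 0 0" --pt "0.5 -0.06 0 0 0 0 0" --pt "0.5 -0.06 0 0 0 0 0" --pt "0.5 -0.06 0 0 0 0 0" --pt "0 0 0 0 0 0 0"

```text
time: 6.43
ee_pos: [483.7, 92.9, 60.3]
eef_rot: [[-0.905, 0.114, 0.409], [0.105, 0.993, -0.046], [-0.412, 0.001, -0.911]]
contact_force: [0.8, -0.2, 0.5]
width: 13.2
finger_force: 78.6
```

Emit:
send_rows --pt "0.5 -0.06 0 0 0 0 0" --pt "0.5 -0.06 0 0 0 0 0" --pt "0.5 -0.06 0 0 0 0 0" --pt "0.5 -0.06 0 0 0 0 0" --pt "0 0 0 0 0 0 0"

```text
time: 6.85
ee_pos: [503.6, 90.5, 60.3]
eef_rot: [[-0.905, 0.114, 0.409], [0.105, 0.993, -0.046], [-0.412, 0.001, -0.911]]
contact_force: [0.5, 1.0, 0.9]
width: 13.6
finger_force: 78.6
```

```bash
python3 st.py; python3 - <<'E'
from h import *
B=robot.capture("top")
cv2.imwrite("pics/t4.png",cv2.resize(B[150:250,220:300],(480,600),interpolation=2)[...,::-1])
E
```

```text
time 6.85
ee_pos [503.561  90.5    60.301]
eef_rot [[-0.905  0.114  0.409]
 [ 0.105  0.993 -0.046]
 [-0.412  0.001 -0.911]]
contact_force [0.478 0.981 0.927]
joints [  9.287  10.945 131.189 -24.4    15.693 -51.876]
width 13.630356547128574
finger_force 78.55587959289551
```

View pics/t4.png

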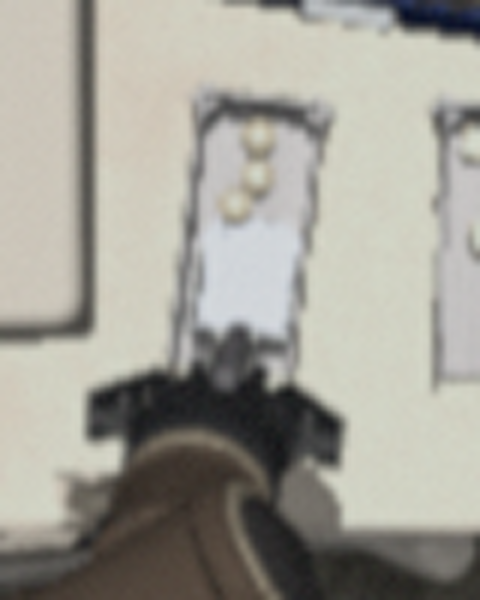

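The scoop is inside the tray with its lip at crop row 222, pushing the nearest tablet at (237,205) into the others at (256,177) and (259,137). Continuing.

Emit:
send_rows --pt "0.4 0.05 -0.05 0 0 0 0" --pt "0.4 -0.05 0 0 0 0 0" --pt "0.4 -0.05 0 0 0 0 0" --pt "0.4 -0.05 0 0 0 0 0" --pt "0.4 -0.05 0 0 0 0 0" --pt "0.4 -0.05 0 0 0 0 0" --pt "0 0 0 0 0 0 0"

```text
time: 7.48
ee_pos: [527.4, 88.6, 60.1]
eef_rot: [[-0.905, 0.114, 0.41], [0.104, 0.993, -0.046], [-0.412, 0.001, -0.911]]
contact_force: [0.0, -0.6, 2.3]
width: 13.3
finger_force: 79.1
```

Emit:
send_rows --pt "0.4 -0.05 0 0 0 0 0" --pt "0.4 -0.05 0 0 0 0 0" --pt "0.4 -0.05 0 0 0 0 0" --pt "0.4 -0.05 0 0 0 0 0" --pt "0 0 0 0 0 0 0"

```text
time: 7.9
ee_pos: [543.4, 86.6, 60.0]
eef_rot: [[-0.905, 0.114, 0.41], [0.104, 0.993, -0.046], [-0.412, 0.001, -0.911]]
contact_force: [-0.3, 0.1, 3.9]
width: 13.6
finger_force: 79.1
```

```bash
python3 st.py; python3 - <<'E'
from h import *
B=robot.capture("top");A=robot.capture("scene")
a=cv2.resize(B[155:215,230:290],(480,480),interpolation=2)
p=proj("scene",[620,80,10])[0].astype(int);print(p)
b=cv2.resize(A[p[1]-24:p[1]+24,p[0]-16:p[0]+16],(320,480),interpolation=2)
cv2.imwrite("pics/t5.png",np.hstack([a,b])[...,::-1])
E
```

```text
time 7.9
ee_pos [543.36   86.567  60.042]
eef_rot [[-0.905  0.114  0.41 ]
 [ 0.104  0.993 -0.046]
 [-0.412  0.001 -0.911]]
contact_force [-0.314  0.094  3.853]
joints [  7.895  14.439 126.511 -21.146  16.437 -56.409]
width 13.592389747134769
finger_force 79.14086580276489
[274 213]
```

View pics/t5.png

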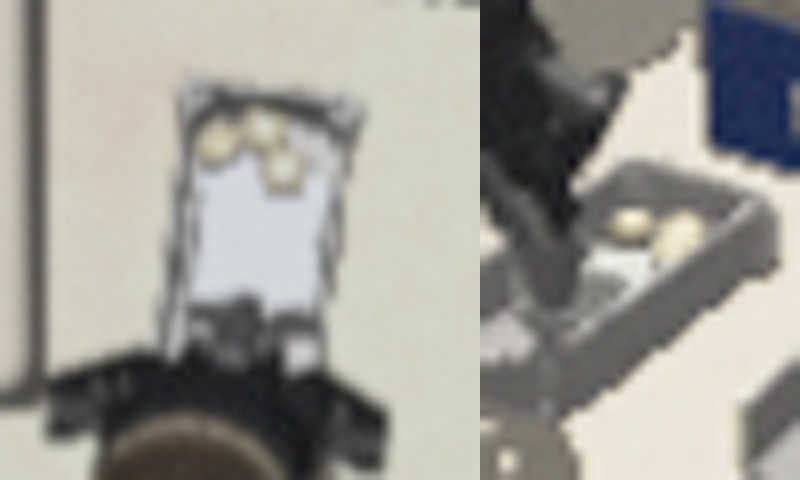

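One tablet, at crop (285,170), is riding on the lip, and the other two, at (218,140) and (264,128), are at the end wall. Continuing slowly.

Emit:
send_rows --pt "0.3 -0.03 0 0 0 0 0" --pt "0.3 -0.03 0 0 0 0 0" --pt "0.3 -0.03 0 0 0 0 0" --pt "0.3 -0.03 0 0 0 0 0" --pt "0 0 0 0 0 0 0"

```text
time: 8.42
ee_pos: [554.9, 85.3, 60.0]
eef_rot: [[-0.905, 0.114, 0.409], [0.104, 0.993, -0.047], [-0.411, 0.001, -0.911]]
contact_force: [-2.3, 0.3, 6.9]
width: 13.2
finger_force: 79.8
```

Emit:
send_rows --pt "0.2 -0.02 0 0 0 0 0" --pt "0.2 -0.02 0 0 0 0 0" --pt "0 0 0 0 0 0 0"

```text
time: 8.67
ee_pos: [558.6, 84.9, 60.0]
eef_rot: [[-0.906, 0.114, 0.409], [0.104, 0.993, -0.047], [-0.411, 0.001, -0.912]]
contact_force: [-3.8, 0.4, 7.9]
width: 13.2
finger_force: 80.1
```

```bash
python3 st.py; python3 - <<'E'
from h import *
B=robot.capture("top");A=robot.capture("scene")
a=cv2.resize(B[155:215,230:290],(480,480),interpolation=2)
p=np.array([274,213])
b=cv2.resize(A[p[1]-24:p[1]+24,p[0]-16:p[0]+16],(320,480),interpolation=2)
cv2.imwrite("pics/t6.png",np.hstack([a,b])[...,::-1])
E
```

```text
time 8.6667
ee_pos [558.629  84.928  59.976]
eef_rot [[-0.906  0.114  0.409]
 [ 0.104  0.993 -0.047]
 [-0.411  0.001 -0.912]]
contact_force [-3.807  0.417  7.876]
joints [  7.415  15.757 124.642 -19.881  16.905 -58.115]
width 13.232696999194742
finger_force 80.09992003440857
```

View pics/t6.png

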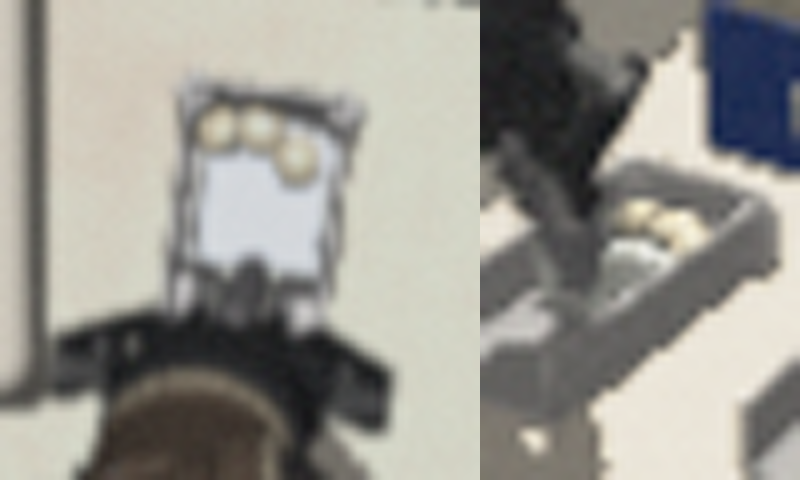

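All three tablets, at (217,127), (260,128) and (296,160), now look to be at or over the lip. Next I push to the wall until the force rises.

Emit:
send_rows --pt "0.2 -0.02 0 0 0 0 0" --pt "0.2 -0.02 0 0 0 0 0" --pt "0 0 0 0 0 0 0"

```text
time: 9.02
ee_pos: [562.5, 84.5, 59.9]
eef_rot: [[-0.906, 0.114, 0.408], [0.104, 0.993, -0.047], [-0.411, 0.0, -0.912]]
contact_force: [-5.0, 0.6, 9.2]
width: 13.3
finger_force: 80.1
```

Emit:
send_rows --pt "0.2 -0.02 0 0 0 0 0" --pt "0 0 0 0 0 0 0"

```text
time: 9.18
ee_pos: [563.7, 84.4, 59.9]
eef_rot: [[-0.906, 0.115, 0.407], [0.105, 0.993, -0.047], [-0.41, 0.0, -0.912]]
contact_force: [-10.1, 1.4, 14.7]
width: 13.5
finger_force: 81.1
```

Emit:
send_rows --pt "0.2 -0.02 0 0 0 0 0" --pt "0 0 0 0 0 0 0"

```text
time: 9.35
ee_pos: [563.1, 84.1, 58.9]
eef_rot: [[-0.908, 0.115, 0.403], [0.105, 0.993, -0.048], [-0.406, -0.001, -0.914]]
contact_force: [-17.3, 3.7, 19.9]
width: 13.2
finger_force: 82.3
```

```bash
cat > blob.py <<'E'
from h import *
np.set_printoptions(precision=1,suppress=True)
def blobs(n,box):
    B=robot.capture(n);u0,v0,u1,v1=box
    h=cv2.cvtColor(B[v0:v1,u0:u1],cv2.COLOR_RGB2HSV)
    h=cv2.resize(h,None,fx=4,fy=4,interpolation=1).astype(int)
    m=((h[...,0]>12)&(h[...,0]<32)&(h[...,1]>38)&(h[...,2]>150)).astype(np.uint8)
    nn,_,st,c=cv2.connectedComponentsWithStats(m)
    return [(st[i,4]/16,(c[i]+.5)/4-.5+[u0,v0]) for i in range(1,nn) if st[i,4]>60]
E
python3 st.py; python3 - <<'E'
from blob import *
for a,c in blobs("top",(252,163,276,200)):
    p=onz("top",*c,17)[:2];ex=np.array([.9936,-.1132]);print(a,c,p,(p-[579,82])@ex,(p-[579,82])@[.1132,.9936])
E
```

```text
time 9.35
ee_pos [563.132  84.143  58.921]
eef_rot [[-0.908  0.115  0.403]
 [ 0.105  0.993 -0.048]
 [-0.406 -0.001 -0.914]]
contact_force [-17.299   3.746  19.896]
joints [  7.259  16.328 123.874 -19.182  17.406 -58.928]
width 13.170733757411611
finger_force 82.34385967254639
5.1875 [256.7 169.7] [643.2  97.2] 62.08709840580746 22.401677521085094
```

Emit:
send_rows --pt "-0.1 0 -0.1 -0.17 -1.5 0 0" --pt "-0.2 0 -0.1 -0.17 -1.5 0 0" --pt "-0.2 0 0 -0.2 -1.8 0 0" --pt "-0.2 0 0 -0.2 -1.8 0 0" --pt "0 0 0 0 0 0 0"

```text
time: 9.82
ee_pos: [556.8, 83.6, 55.1]
eef_rot: [[-0.859, 0.113, 0.5], [0.096, 0.994, -0.059], [-0.504, -0.002, -0.864]]
contact_force: [-2.2, 2.2, -1.4]
width: 13.2
finger_force: 78.5
```

```bash
python3 st.py; python3 - <<'E'
from blob import *
B=robot.capture("top");h=cv2.cvtColor(B,cv2.COLOR_RGB2HSV)[166:182,252:272]
print(h[...,1]);print(h[...,0])
E
```

```text
time 9.8167
ee_pos [556.794  83.639  55.099]
eef_rot [[-0.859  0.113  0.5  ]
 [ 0.096  0.994 -0.059]
 [-0.504 -0.002 -0.864]]
contact_force [-2.166  2.19  -1.441]
joints [  8.341  15.796 128.493 -50.086   9.822 -27.527]
width 13.158408035600178
finger_force 78.46532464027405
[[ 9  2  2  2  2  5  2  0  6  7  8  5  8  8 10 10 12 13 15 12]
 [15  3  3  3  6 23 28 15  3  5  8  8 10  5  2  2  2  7  7  6]
 [18  2  2 11 34 42 41 36 28 27 31 38 40 23  3  8  0  0  0  4]
 [18  4  2 30 42 45 37 35 37 34 30 29 35 25  3  8  9  5  3  2]
 [20  4  8 38 45 41 31 36 41 39 23 22 32 28  0 10  7  5  2  0]
 [19  9  7 27 44 41 33 36 43 35 21 22 28 29  4  1  4  5  2  6]
 [16  4  5 14 33 43 37 32 28 33 24 27 36 36 28 22 25 23  9  5]
 [12  4  4  3 14 19 17  6  3 20 31 35 33 37 38 28 26 30 22  1]
 [10  2  3  3  5  5  9 10  9  3  9 13  9 33 34 20 23 28 31  1]
 [ 9  2  6  1  9 10 12 12  9 10  9  8  7 17 37 23 25 33 28  7]
 [ 6  6  5  0 10  8  8  9  6  8  9 12 12  3 30 39 41 39 24  5]
 [ 5  2  6  2 10  8  8  8  7  8  8  7 11  8  6 20 28 20  5  2]
 [ 4  4  3  3 11  7  7  8  7  9  8  6  9 12  9  4  4  4  5  3]
 [ 9 
[... 845 characters left out ...]
  29  26
   23  90]
 [ 21  30  15  30  90  90 100 103  99  90  25  23  30  21  23  32  35  30
   22  30]
 [ 15  30   8  60 107 105 108 105 105  98 107 100 102  21  21  28  30  25
   23  18]
 [ 15 170  10   0 105  99 103 101 102 103 105 102 105  60  20  20  23  23
   24  30]
 [ 10 150  15  90 105 103 103  99 105 103 107 105 107 105  45  23  21  25
   50   0]
 [ 30   0  15  90 103 105 100  99 105 101 103 102 101 105 103 110 110 110
  105  75]
 [ 15  60  30 105 101 100 103 105 103 103 105 102 105 105 100 101 103 101
   95  75]
 [ 15  15  30 105 103  99 105 105 108 103 103 100 103 103 108 100 110 101
  102 105]
 [ 10  15  60 102 101 103 110 103 100 105 107 100 105 103 102 100 100 103
   95 120]]
```

The pixels show the three tablets side by side at top px (257.5,170), (263,170) and (268,174), with the blue-grey scoop floor reaching row 169. I'm lifting straight up, gently.

Emit:
send_rows --pt "0 0 0.2 0 0 0 0" --pt "0 0 0.4 0 0 0 0" --pt "0 0 0.5 0 0 0 0" --pt "0 0 0.5 0 0 0 0" --pt "0 0 0.3 0 0 0 0" --pt "0 0 0 0 0 0 0"

```text
time: 10.37
ee_pos: [558.4, 83.3, 75.4]
eef_rot: [[-0.858, 0.117, 0.5], [0.101, 0.993, -0.06], [-0.504, -0.001, -0.864]]
contact_force: [-5.8, 5.0, -0.9]
width: 13.2
finger_force: 78.8
```

```bash
sed -i 's/m=(.*/m=((h[...,0]>12)\&(h[...,0]<38)\&(h[...,1]>19)\&(h[...,2]>120)).astype(np.uint8)/' blob.py
python3 st.py; python3 - <<'E'
from blob import *
B=robot.capture("top");h=cv2.cvtColor(B,cv2.COLOR_RGB2HSV)[164:188,252:274]
print(h[...,1]); cv2.imwrite("pics/lift1.png",B[...,::-1])
E
```

```text
time 10.3667
ee_pos [558.442  83.319  75.416]
eef_rot [[-0.858  0.117  0.5  ]
 [ 0.101  0.993 -0.06 ]
 [-0.504 -0.001 -0.864]]
contact_force [-5.796  5.01  -0.883]
joints [  8.299  13.203 128.158 -39.518  11.908 -38.068]
width 13.185514661662356
finger_force 78.79530072212219
[[24 15  9 10 15 19 22 21 22 20 20 20 22 22 21 20 20 22 20 17 18 19]
 [17  6  0  3  8 16 19 16 13 14 16 15 17 16 16 19 17 21 17 17 16 15]
 [ 9  3  2  5 19 33 29 17  5  8 14 14 12 11 10 10  9 13 12 13 12 10]
 [13  5  3 14 34 41 36 30 17 20 28 31 31 16  3  9  8  1  3  5  5  6]
 [21  3  9 29 42 41 31 32 32 37 27 28 34 21  4 12 11 11  8  0  4  2]
 [16  0  9 42 46 43 31 32 41 38 20 19 32 33  1  7  4  8  7  3  2  3]
 [19  4  8 36 47 44 41 35 36 39 25 27 32 32 14 15 18 14  1  7  2  0]
 [19  7 10 20 30 34 26 14  9 32 38 36 40 34 26 26 28 29 18  1  8  2]
 [16  7  4  5  2  0  5  9  7 12 28 29 30 34 34 22 20 26 31  6  5  6]
 [11  2  3  0 10 12 13 11 11  7  5  6  2 24 38 27 23 26 34 14  3 14]
 [ 9  4  5  2 11  9  8  8  8 11 13 11 11 10 34 36 30 37 32 13  3 15]
 [ 9  4  2  2 11  9  8  8  7  7  8  8 12  8  7 24 35 26  9  5  2 12]
 [ 8  2  3  3 12  8  8  8  8  8  8  8 11 11  8  4  5  2  8  2  5 17]
 [ 3  0  3  6 10  8  7  8  8  8  7  7  8  8  9 10 10 10  9  3  5 17]
 [ 8  0  3  8 10  7  8  8  9  8  8  6  8  7  7  8 11  9  9  2  6 17]
 [ 4  0  2  8  8  7  9  6  9  8  8  7  8  9  8  7  8  9  9  4 10 18]
 [ 6  2  3 11  8  8  7  8  9  8  8  7  8  9  7  8  8  9  9  6 13 17]
 [ 6  0  3 10  8  9  9  9  8  9  8  6  7  7  9  7  8 11  9  6 13 18]
 [ 2  5  3 11  8  7  9  8  8  8  9  7  8  7  8  9  7 11  7  0 13 20]
 [ 4  7  5 11  8  8  7  8 11  9  9  7  7  8  7  6  9  8  4  2 14 20]
 [ 4  5  2 10  7  8  8 11 13 10 11 11  9  7  7  7  7 12  4  5 14 19]
 [ 2  2  5 10  8 11 11 11  9 10  9 12 10  8  7  7  8 11  5  3 17 20]
 [ 4  3  2  9  9  7  8  8  7 13  9 12 10  7  8 10 11 10  5  0 18 19]
 [ 2  0  4  5  2  4  4  2  5  9  9  2  5  8  9 10  9  8  2  9 17 18]]
```

Emit:
send_rows --pt "-0.2 0.02 0 -0.17 -1.5 0 0" --pt "-0.15 0.02 0 -0.17 -1.5 0 0" --pt "-0.1 0 0.5 -0.11 -1 0 0" --pt "-0.1 0 0.6 -0.11 -1 0 0" --pt "-0.1 0 0.7 -0.11 -1 0 0" --pt "-0.1 0 0.7 -0.11 -1 0 0" --pt "-0.1 0 0.7 -0.11 -1 0 0" --pt "-0.1 0 0.7 -0.11 -1 0 0" --pt "0 0 0.4 0 0 0 0" --pt "0 0 0 0 0 0 0"

```text
time: 11.25
ee_pos: [553.1, 83.2, 130.6]
eef_rot: [[-0.777, 0.115, 0.619], [0.091, 0.993, -0.07], [-0.623, 0.002, -0.782]]
contact_force: [0.3, -0.5, -0.7]
width: 13.1
finger_force: 78.6
```

```bash
python3 st.py; python3 - <<'E'
from blob import *
B=robot.capture("top");h=cv2.cvtColor(B,cv2.COLOR_RGB2HSV)[160:190,250:276]
print(np.where((h[...,1]>19)&(h[...,0]>12)&(h[...,0]<38),h[...,1],0)); cv2.imwrite("pics/lift2.png",B[...,::-1])
E
```

```text
time 11.25
ee_pos [553.051  83.229 130.597]
eef_rot [[-0.777  0.115  0.619]
 [ 0.091  0.993 -0.07 ]
 [-0.623  0.002 -0.782]]
contact_force [ 0.322 -0.483 -0.65 ]
joints [  9.749   5.228 132.718 -65.272  11.026 -12.152]
width 13.070607465746493
finger_force 78.5796582698822
[[23 22 23 23 26 23 24 23 22 22 23 23 24 24 26 23 22 21 20 22 21 21 22 22
   0  0]
 [26 26 26 25 26 22 25 24 23 23 21 23 22 24 23 22 21 20 22 22 22 22 22  0
   0  0]
 [28 27 27 26 27 27 31 31 24  0  0 21 25 24 20  0  0  0  0 23 22 22 21 20
   0  0]
 [27 29 27 25 27 35 39 38 28  0  0 30 34 29 25  0  0  0  0  0  0  0  0  0
   0  0]
 [28 26 20  0 29 42 42 36 28 23 34 37 38 33 34  0  0  0  0  0  0  0  0  0
   0  0]
 [27 23  0  0 30 45 43 36 32 37 41 36 33 32 37 25  0  0  0  0  0  0  0  0
   0  0]
 [27 21  0  0 28 46 46 42 39 40 42 39 35 34 40 31  0  0  0  0  0  0  0  0
   0  0]
 [30 26  0  0  0 40 47 45 38 29 35 41 42 40 43 40 32 31 31 30  0  0  0  0
   0  0]
 [27 27  0  0  0 23 33 30 20  0  0 34 40 39 36 42 40 36 32 40 34  0  0  0
   0  0]
 [26 25  0  0  0  0  0  0  0  0  0  0  0  0  0 36 42 36 37 41 37  0  0  0
   0 
[... 964 characters left out ...]
 0  0  0  0  0  0  0  0  0
   0  0]
 [ 0  0  0  0  0  0  0  0  0  0  0  0  0  0  0  0  0  0  0  0  0  0  0  0
   0  0]
 [ 0  0  0  0  0  0  0  0  0  0  0  0  0  0  0  0  0  0  0  0  0  0  0 20
   0  0]
 [ 0  0  0  0  0  0  0  0  0  0  0  0  0  0  0  0  0  0  0  0  0  0  0 20
   0  0]
 [ 0  0  0  0  0  0  0  0  0  0  0  0  0  0  0  0  0  0  0  0  0  0  0 21
   0  0]
 [ 0  0  0  0  0  0  0  0  0  0  0  0  0  0  0  0  0  0  0  0  0  0  0  0
   0  0]
 [ 0  0  0  0  0  0  0  0  0  0  0  0  0  0  0  0  0  0  0  0  0  0  0  0
   0  0]
 [ 0  0  0  0  0  0  0  0  0  0  0  0  0  0  0  0  0  0  0  0  0  0  0  0
   0  0]
 [ 0  0  0  0  0  0  0  0  0  0  0  0  0  0  0  0  0  0  0  0  0  0  0  0
   0  0]]
```

All three tablets are aboard, at top px (256,165), (262,165) and (268,169), with no contact load. I'm lifting higher with the tilt held.

Emit:
send_rows --pt "0 0 0.4 0 0 0 0" --pt "0 0 0.8 0 0 0 0" --pt "0 0 1.2 0 0 0 0" --pt "0 0 1.4 0 0 0 0" --pt "0 0 1.4 0 0 0 0" --pt "0 0 1.4 0 0 0 0" --pt "0 0 1.4 0 0 0 0" --pt "0 0 1.2 0 0 0 0" --pt "0 0 0.8 0 0 0 0" --pt "0 0 0.4 0 0 0 0"

```text
time: 12.13
ee_pos: [552.7, 83.0, 234.0]
eef_rot: [[-0.778, 0.115, 0.618], [0.091, 0.993, -0.071], [-0.622, 0.001, -0.783]]
contact_force: [1.2, -0.2, -1.3]
width: 13.2
finger_force: 78.6
```

```bash
python3 st.py; python3 - <<'E'
from blob import *
for c in blobs("top",(245,145,285,190)): print(c)
s=cv2.imread("pics/top0.png")
E
```

```text
time 12.1333
ee_pos [552.652  83.005 234.043]
eef_rot [[-0.778  0.115  0.618]
 [ 0.091  0.993 -0.071]
 [-0.622  0.001 -0.783]]
contact_force [ 1.208 -0.223 -1.319]
joints [  9.742  -6.862 128.889 -26.583  22.879 -52.251]
width 13.216034372121042
finger_force 78.58349204063416
(np.float64(417.75), array([252.7, 160.6]))
(np.float64(20.6875), array([273.5, 156.9]))
```

Emit:
send_rows --pt "-0.2 -0.3 0 -0.11 -1 0 0" --pt "-0.4 -0.6 0 -0.11 -1 0 0" --pt "-0.6 -0.9 0.1 -0.11 -1 0 0" --pt "-0.8 -1.2 0.1 -0.11 -1 0 0" --pt "-0.9 -1.4 0.1 -0.11 -1 0 0" --pt "-0.9 -1.4 0.1 -0.11 -1 0 0" --pt "-0.9 -1.4 0.1 0 0 0 0" --pt "-0.9 -1.4 0.1 0 0 0 0" --pt "-0.9 -1.4 0.1 0 0 0 0" --pt "-0.7 -1.3 0.1 0 0 0 0"

```text
time: 13.02
ee_pos: [478.3, -29.9, 238.4]
eef_rot: [[-0.712, 0.114, 0.692], [0.083, 0.993, -0.079], [-0.697, 0.001, -0.717]]
contact_force: [0.4, -0.1, -1.9]
width: 13.1
finger_force: 78.5
```

```bash
python3 st.py; python3 - <<'E'
from blob import *
s=robot.read_state(); R=s['eef_rot'];p=s['ee_pos']
B=robot.capture("top");cv2.imwrite("pics/mid.png",B[...,::-1])
u=proj("top",p+[85,-12,-20])[0];print(u)
for c in blobs("top",(int(u[0])-22,int(u[1])-22,int(u[0])+22,int(u[1])+25)): print(c)
E
```

```text
time 13.0167
ee_pos [478.258 -29.92  238.417]
eef_rot [[-0.712  0.114  0.692]
 [ 0.083  0.993 -0.079]
 [-0.697  0.001 -0.717]]
contact_force [ 0.442 -0.102 -1.893]
joints [ -10.773  -22.363  142.247   10.681   16.295 -103.228]
width 13.144719583116482
finger_force 78.5254418849945
[302.9 184.2]
(np.float64(115.5625), array([319.4, 168.5]))
(np.float64(4.375), array([307. , 165.2]))
(np.float64(5.25), array([317.1, 177.4]))
(np.float64(128.25), array([301.8, 185.8]))
(np.float64(16.75), array([318.8, 182.7]))
(np.float64(117.5625), array([318.8, 198.9]))
```

Emit:
send_rows --pt "-0.6 -1.3 0 0 0 -1.5 0" --pt "-0.7 -1.5 0 0 0 -2 0" --pt "-0.7 -1.6 0 0 0 -2 0" --pt "-0.7 -1.6 0 0 0 -2 0" --pt "-0.7 -1.6 0 0 0 -2 0" --pt "-0.7 -1.6 0 0 0 -2 0" --pt "-0.7 -1.6 0 0 0 -2 0" --pt "-0.7 -1.6 0 0 0 -2 0" --pt "-0.6 -1.5 0 0 0 -2 0" --pt "-0.4 -1 0 0 0 -1 0"

```text
time: 13.95
ee_pos: [414.5, -178.9, 239.3]
eef_rot: [[-0.648, 0.426, 0.632], [0.306, 0.905, -0.296], [-0.698, 0.001, -0.716]]
contact_force: [0.1, 1.0, -1.4]
width: 13.2
finger_force: 78.7
```

Emit:
send_rows --pt "-0.3 -0.8 0 0 0 0 0" --pt "-0.1 -0.4 0 0 0 0 0" --pt "0 0 0 0 0 0 0"

```text
time: 14.2
ee_pos: [410.7, -190.9, 239.4]
eef_rot: [[-0.648, 0.426, 0.632], [0.306, 0.905, -0.296], [-0.698, 0.002, -0.716]]
contact_force: [-0.2, 0.0, -2.3]
width: 13.0
finger_force: 78.7
```

```bash
python3 st.py; python3 - <<'E'
from blob import *
s=robot.read_state(); R=s['eef_rot'];p=s['ee_pos']
y=R[:,1];x=np.array([y[1],-y[0],0]);
B=robot.capture("top");cv2.imwrite("pics/pot1.png",B[...,::-1])
u=proj("top",p+x*75)[0];print(u,x)
for c in blobs("top",(int(u[0])-22,int(u[1])-22,int(u[0])+22,int(u[1])+25)): print(c)
E
```

```text
time 14.2
ee_pos [ 410.71  -190.871  239.414]
eef_rot [[-0.648  0.426  0.632]
 [ 0.306  0.905 -0.296]
 [-0.698  0.002 -0.716]]
contact_force [-0.178  0.01  -2.293]
joints [ -35.589  -27.601  144.994   21.62    20.163 -117.831]
width 13.035054402388337
finger_force 78.65695595741272
[369.9 213.7] [ 0.9 -0.4  0. ]
(np.float64(551.6875), array([382. , 212.5]))
(np.float64(127.625), array([366.9, 217.6]))
```

Emit:
send_rows --pt "-0.25 0.12 -0.7 1.5 3.3 0 0" --pt "-0.25 0.12 -0.7 1.5 3.3 0 0" --pt "-0.25 0.12 -0.7 1.5 3.3 0 0" --pt "-0.25 0.12 -0.7 1.5 3.3 0 0" --pt "-0.25 0.12 -0.7 1.5 3.3 0 0" --pt "0 0 0 0 0 0 0"

```text
time: 14.8
ee_pos: [400.1, -184.6, 205.5]
eef_rot: [[-0.814, 0.423, 0.398], [0.379, 0.906, -0.189], [-0.441, -0.003, -0.898]]
contact_force: [-0.4, -0.3, -1.9]
width: 13.0
finger_force: 78.6
```

```bash
python3 st.py
```

```text
time 14.8
ee_pos [ 400.052 -184.643  205.501]
eef_rot [[-0.814  0.423  0.398]
 [ 0.379  0.906 -0.189]
 [-0.441 -0.003 -0.898]]
contact_force [-0.429 -0.343 -1.892]
joints [ -32.82   -17.904  136.311    5.621   35.759 -101.641]
width 13.024741558577757
finger_force 78.61731290817261
```

Emit:
send_rows --pt "0.36 -0.17 0.3 2.1 4.5 0 0" --pt "0.36 -0.17 0.3 2.1 4.5 0 0" --pt "0.36 -0.17 0.3 2.1 4.5 0 0" --pt "0.57 -0.27 0.2 2.1 4.5 0 0" --pt "0.57 -0.27 0.2 2.1 4.5 0 0" --pt "0.57 -0.27 0.2 2.1 4.5 0 0" --pt "0.75 -0.35 0.2 2.1 4.5 0 0" --pt "0.75 -0.35 0.2 2.1 4.5 0 0" --pt "0.75 -0.35 0.1 2.1 4.5 0 0" --pt "0 0 0 0 0 0 0"

```text
time: 15.63
ee_pos: [452.8, -209.6, 222.8]
eef_rot: [[-0.86, 0.422, -0.288], [0.401, 0.907, 0.131], [0.316, -0.003, -0.949]]
contact_force: [1.2, -0.7, -1.6]
width: 13.2
finger_force: 78.6
```

Emit:
send_rows --pt "0.75 -0.35 0 2.1 4.5 0 0" --pt "0.75 -0.35 0 2.1 4.5 0 0" --pt "0.75 -0.35 0 2.1 4.5 0 0" --pt "0.8 -0.38 -0.1 2.1 4.5 0 0" --pt "0.8 -0.38 -0.1 2.1 4.5 0 0" --pt "0 0 0 0 0 0 0" --pt "0 0 0 0 0 0 0" --pt "0 0 0 0 0 0 0"

```text
time: 16.3
ee_pos: [487.3, -226.2, 223.4]
eef_rot: [[-0.66, 0.422, -0.621], [0.309, 0.907, 0.287], [0.684, -0.003, -0.729]]
contact_force: [-1.1, -2.0, -1.6]
width: 13.1
finger_force: 78.8
```

```bash
python3 st.py; python3 - <<'E'
from blob import *
B=robot.capture("top");cv2.imwrite("pics/pour.png",B[...,::-1])
for c in blobs("top",(345,195,382,233)): print(c)
E
```

```text
time 16.3
ee_pos [ 487.254 -226.219  223.381]
eef_rot [[-0.66   0.422 -0.621]
 [ 0.309  0.907  0.287]
 [ 0.684 -0.003 -0.729]]
contact_force [-1.085 -1.952 -1.558]
joints [-28.17   36.518  77.409  -2.466 109.197 -93.066]
width 13.102582442629494
finger_force 78.7533438205719
(np.float64(28.0), array([347.4, 197.5]))
(np.float64(6.875), array([354.1, 209.2]))
(np.float64(5.3125), array([360.5, 209.7]))
(np.float64(17.875), array([347. , 230.9]))
```

Emit:
send_rows --pt "0 0 1.5 0 0 0 0" --pt "0 0 2 0 0 0 0" --pt "0 0 2 0 0 0 0" --pt "0 0 1.5 0 0 0 0" --pt "-1.2 0.55 0 -2.9 -6.3 0 0" --pt "-1.2 0.55 0 -2.9 -6.3 0 0" --pt "-1.2 0.55 0 -2.9 -6.3 0 0" --pt "-1.2 0.55 0 -2.9 -6.3 0 0" --pt "-1.2 0.55 0 -2.9 -6.3 0 0" --pt "-1.2 0.55 0 -2.9 -6.3 0 0"

```text
time: 17.23
ee_pos: [415.6, -192.7, 296.2]
eef_rot: [[-0.907, 0.421, -0.017], [0.421, 0.907, 0.009], [0.019, 0.001, -1.0]]
contact_force: [-0.5, -0.5, -1.1]
width: 13.1
finger_force: 78.7
```

Emit:
send_rows --pt "-1 1.5 0 -2.9 -6.3 0 0" --pt "-1 2 0 -2.9 -6.3 0 0" --pt "-0.5 2.5 0 -2.9 -6.3 0 0" --pt "0 3 0 -2.9 -6.3 0 0" --pt "0 3 0 0 0 0 0" --pt "0 3 0 0 0 0 0" --pt "0 0 0 0 0 0 0"

```text
time: 17.82
ee_pos: [389.3, -37.2, 294.3]
eef_rot: [[-0.816, 0.412, 0.404], [0.373, 0.911, -0.176], [-0.441, 0.007, -0.897]]
contact_force: [-0.1, 0.1, -0.1]
width: 13.2
finger_force: 78.9
```

```bash
python3 st.py; python3 - <<'E'
from blob import *
B=robot.capture("top");A=robot.capture("scene");cv2.imwrite("pics/after.png",B[...,::-1])
for c in blobs("top",(347,199,379,230)): print(c)
a=cv2.resize(B[145:245,240:395],(800,516),interpolation=2)
cv2.imwrite("pics/afterc.png",a[...,::-1])
E
```

```text
time 17.8167
ee_pos [389.269 -37.19  294.307]
eef_rot [[-0.816  0.412  0.404]
 [ 0.373  0.911 -0.176]
 [-0.441  0.007 -0.897]]
contact_force [-0.123  0.064 -0.053]
joints [ -5.494 -31.065 133.388  -9.822  53.034 -66.858]
width 13.175648281395992
finger_force 78.86213064193726
(np.float64(22.25), array([361.1, 209.1]))
(np.float64(16.375), array([353.9, 209.3]))
```

View pics/afterc.png

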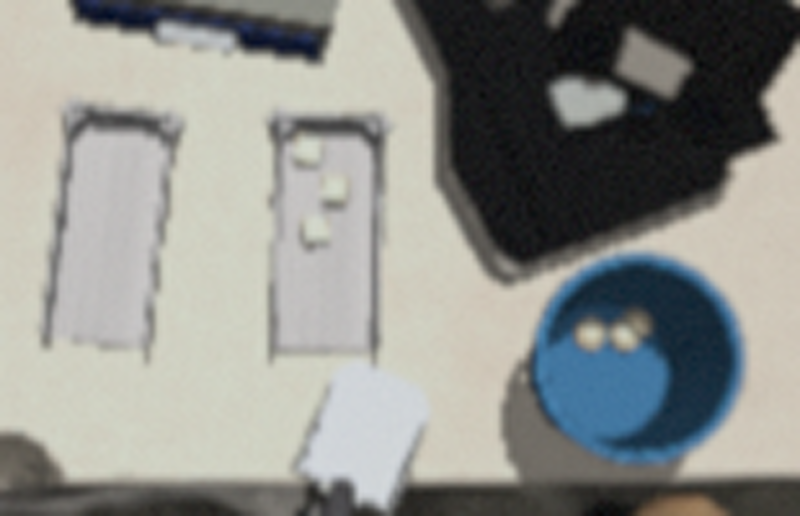

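The top view shows the three tablets in the pot at (590,335), (626,335) and (640,320). The scoop and the round tray are empty, and the squares haven't moved. Next I set the scoop down on the free worktop.

Emit:
send_rows --pt "0.2 1 -0.5 0 0 1.8 0" --pt "0.2 2 -1 0 0 1.8 0" --pt "0.2 2.2 -1.1 0 0 1.8 0" --pt "0.3 2.2 -1.1 0 0 1.8 0" --pt "0.3 2.2 -1.1 0 0 1.8 0" --pt "0.3 2.2 -1.1 0 0 1.8 0" --pt "0.3 2.2 -1.1 0 0 1.8 0" --pt "0.3 2.2 -1.1 0 0 1.8 0" --pt "0.3 2.2 -1.1 0 0 1.8 0" --pt "0.3 2.2 -1.1 0 0 1.8 0"

```text
time: 18.8
ee_pos: [418.4, 162.5, 189.3]
eef_rot: [[-0.892, 0.122, 0.435], [0.11, 0.993, -0.051], [-0.438, 0.003, -0.899]]
contact_force: [0.0, 0.1, -1.1]
width: 12.8
finger_force: 78.9
```

Emit:
send_rows --pt "0 1.6 -1.5 0 0 0 0" --pt "0 0.9 -2 0 0 0 0" --pt "0 0 -2 0 0 0 0" --pt "0 0 -2 0 0 0 0" --pt "0 0 0 0 0 0 0" --pt "0 0 0 0 0 0 0"

```text
time: 19.3
ee_pos: [417.3, 186.0, 113.7]
eef_rot: [[-0.893, 0.122, 0.433], [0.11, 0.992, -0.053], [-0.436, 0.0, -0.9]]
contact_force: [0.5, 0.5, -2.2]
width: 13.3
finger_force: 78.9
```

```bash
python3 st.py
```

```text
time 19.3
ee_pos [417.253 185.951 113.727]
eef_rot [[-0.893  0.122  0.433]
 [ 0.11   0.992 -0.053]
 [-0.436  0.    -0.9  ]]
contact_force [ 0.549  0.506 -2.177]
joints [ 28.69   -0.572 135.375 -33.165  27.701 -27.032]
width 13.276304487903982
finger_force 78.90240669250488
```

Emit:
send_rows --pt "0 0 -1.3 -0.1 -1 0 0" --pt "0 0 -1.4 0 0 0 0" --pt "0 0 -1.2 0 0 0 0" --pt "0 0 -1 0 0 0 0" --pt "0 0 -0.5 0 0 0 0" --pt "0 0 0 0 0 0 0" --pt "0 0 0 0 0 0 0"

```text
time: 19.88
ee_pos: [419.3, 187.8, 62.6]
eef_rot: [[-0.883, 0.121, 0.454], [0.11, 0.993, -0.051], [-0.457, 0.005, -0.89]]
contact_force: [0.4, 0.2, -1.2]
width: 13.0
finger_force: 78.8
```

Emit:
send_rows --pt "0 0 -0.2 0 0 0 0" --pt "0 0 -0.1 0 0 0 0" --pt "0 0 0 0 0 0 0"

```text
time: 20.13
ee_pos: [418.4, 187.9, 59.0]
eef_rot: [[-0.883, 0.12, 0.453], [0.109, 0.993, -0.051], [-0.456, 0.004, -0.89]]
contact_force: [-0.3, 0.2, -2.3]
width: 12.9
finger_force: 78.8
```

Emit:
send_rows --pt "0 0 -0.2 0 0 0 0" --pt "0 0 -0.1 0 0 0 0" --pt "0 0 0 0 0 0 0"

```text
time: 20.38
ee_pos: [417.6, 187.7, 55.2]
eef_rot: [[-0.884, 0.12, 0.452], [0.108, 0.993, -0.052], [-0.455, 0.003, -0.891]]
contact_force: [-0.2, 0.1, -1.1]
width: 13.3
finger_force: 78.8
```

Emit:
send_rows --pt "0 0 -0.1 0 0 0 0" --pt "0 0 -0.1 0 0 0 0" --pt "0 0 0 0 0 0 0"

```text
time: 20.63
ee_pos: [418.1, 187.8, 53.7]
eef_rot: [[-0.884, 0.12, 0.453], [0.108, 0.993, -0.052], [-0.456, 0.003, -0.89]]
contact_force: [-0.9, 0.5, 2.8]
width: 13.4
finger_force: 79.4
```

Emit:
send_rows --pt "0 0 -0.05 0 0 0 0" --pt "0 0 0 0 0 0 0.2" --pt "0 0 0 0 0 0 0.4" --pt "0 0 0 0 0 0 0.7" --pt "0 0 0 0 0 0 1" --pt "0 0 0 0 0 0 1" --pt "0 0 0 0 0 0 1" --pt "0 0 0 0 0 0 1" --pt "0 0 0 0 0 0 1" --pt "0 0 0 0 0 0 1"

```text
time: 21.47
ee_pos: [417.8, 187.7, 52.9]
eef_rot: [[-0.884, 0.12, 0.452], [0.108, 0.993, -0.052], [-0.455, 0.003, -0.891]]
contact_force: [-0.7, -0.4, 1.0]
width: 85.6
finger_force: 0.0
```

Emit:
send_rows --pt "-0.2 0 0.5 0 0 0 1" --pt "-0.7 0.1 1.4 0 0 0 1" --pt "-0.9 0.1 1.8 0 0 0 1" --pt "-0.9 0.1 1.8 0 0 0 1" --pt "-0.9 0.1 1.8 0 0 0 1" --pt "-0.9 0.1 1.8 0 0 0 1" --pt "-0.9 0.1 1.8 0 0 0 1" --pt "-0.9 0.1 2.2 0 0 0 1" --pt "0 0 2 0 0 0 1" --pt "0 0 0 0 0 0 1"

```text
time: 22.3
ee_pos: [357.0, 196.8, 208.6]
eef_rot: [[-0.881, 0.118, 0.459], [0.109, 0.993, -0.046], [-0.461, 0.01, -0.887]]
contact_force: [0.7, 0.3, 0.7]
width: 85.6
finger_force: 0.0
```

```bash
python3 st.py; python3 - <<'E'
from blob import *
B=robot.capture("top");cv2.imwrite("pics/end.png",B[...,::-1])
h=cv2.cvtColor(B,cv2.COLOR_RGB2HSV).astype(int)
m=((h[...,0]>90)&(h[...,0]<115)&(h[...,1]<30)&(h[...,2]>185)).astype(np.uint8);m[:195]=0;m[245:]=0;m[:,:190]=0;m[:,270:]=0
c=max(cv2.findContours(m,0,2)[0],key=cv2.contourArea);r=cv2.minAreaRect(c);print(cv2.contourArea(c),r,onz("top",*(r[0]+np.array([0,0])),1))
for c in blobs("top",(350,199,379,228)): print(c)
a=cv2.imread("pics/top0.png").astype(int);d=np.abs(a-B[...,::-1]).sum(2)>90
for k,(u0,v0,u1,v1) in dict(left=(75,200,165,240),right=(405,190,465,230),pot=(340,190,390,240),sq=(290,160,318,218)).items(): print(k,d[v0:v1,u0:u1].sum())
E
```

```text
time 22.3
ee_pos [356.961 196.834 208.613]
eef_rot [[-0.881  0.118  0.459]
 [ 0.109  0.993 -0.046]
 [-0.461  0.01  -0.887]]
contact_force [0.692 0.308 0.661]
joints [ 36.646 -18.175 136.512 -26.658  43.854 -29.908]
width 85.60355944318984
finger_force 0.0
231.5 ((231.57998657226562, 221.4399871826172), (15.132086753845215, 19.09188461303711), 8.130102157592773) [473.4 180.8   1. ]
(np.float64(21.375), array([361.1, 209.2]))
(np.float64(16.5625), array([353.9, 209.3]))
left 0
right 0
pot 72
sq 0
```

The scoop stands upright at (473,181) with the same footprint as at the start, the bystanders and blocks haven't moved, and the tablets are in the pot. Handing in.

```bash
python3 -c "
from cell import robot
print(robot.close_job())"
```

```text
the job is handed in; nothing more can be done
None
```

I scooped all three round tablets into the blue pot, left the square blocks and bystanders unmoved, stood the scoop on the worktop and let go, then handed the job in at about 22 s (no verdict was returned).

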